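Set the stop on a loading pallet and hold its gate open

TASK

Get the loading pallet ready for the next part: of the three steel bushes pick the one whose bore fits the pallet's upright pin closely (one is too tight to go on, one far too loose), seat it fully down on the pin and leave the other two where they are. Then squeeze the catch on the corner post fully in, after that squeeze the catch on the gate fully in, take the gate by its upright handle and swing it past its detent until it stands about square to the pallet's front. Finish still holding the gate wide open by its handle: its spring would pull it back if you let go.

Things in the scene. Friction and masses are not known exactly. Their poses are not given: they have to be found in the camera images.
- bush_s_mid (a point): Centre (half-way up) of the smallest plain steel bush: a ring 38 mm outside, 13 mm bore, 34 mm tall, standing on the desk with its bore upright, about 0.1 kg. z axis along the bore.
- bush_m_mid (a point): Centre (half-way up) of the middle plain steel bush: a ring 44 mm outside, 19 mm bore, 34 mm tall, standing on the desk with its bore upright, about 0.1 kg. z axis along the bore.
- bush_l_mid (a point): Centre (half-way up) of the largest plain steel bush: a ring 52 mm outside, 26 mm bore, 34 mm tall, standing on the desk with its bore upright, about 0.1 kg. z axis along the bore.
- pin_foot (a point): Foot of the pallet's upright steel pin, on its axis at the top of the 12 mm base plate. Pin 16 mm across, 38 mm tall, its top 10 mm tapering to 6 mm; a collar 22 mm wide, 1.5 mm high at the foot carries the bush. Axes are the pallet's: x from the gate (front) to the rear, y left, z up. Pallet is fixed. Guides along both sides, 18 mm above the base, start 88 mm from the pin's axis.
- post_catch_mid (a point): Catch on the post at the pallet's right (-y) front corner: two upright steel tabs, 22 mm wide, tops 88 mm above the desk, 43 mm above the post. Point 13 mm below the tops, pallet axes. The fixed tab's outer face is 16 mm to -y of it; the sliding tab's face to push is 30 mm to +y, 16 mm once squeezed: 46 mm over the faces at rest, 32 squeezed. Its tongue bars the gate's free end.
- post_catch (a joint): Slide of the post catch: 0 at rest (barring the gate), 0.014 m squeezed fully in. Friction of about 5 N; it stays where it is left.
- gate_catch_mid (a point): Catch on top of the gate: two upright steel tabs, 20 mm wide, tops 98 mm above the desk, 42 mm above the gate. Point 13 mm below the tops, moves with the gate; y along the gate to its hinge, x to the pallet's inside. The fixed tab's outer face is 20 mm to +y of it; the sliding tab's face to push is 34 mm to -y, 20 mm once squeezed: 54 mm over the faces at rest, 40 squeezed. Draws a bolt.
- gate_catch (a joint): Slide of the gate catch: 0 at rest (bolted), 0.014 m squeezed fully in. Friction of about 5 N; it stays where it is left.
- gate_handle: Upright round dark steel handle on top of the gate near its free end, 14 mm across and 46 mm tall; origin on its axis at its foot, which is the gate's top edge, 56 mm above the desk. It moves with the gate, 130 mm from the hinge axis, and turns freely about its own upright axis (z), so a grip need not turn with the gate.
- gate_hinge (a point): Point on the gate's upright hinge axis, 75 mm above the desk, at the left front corner of the pallet; pallet axes as at the pin.
- gate (a joint): Gate angle: 0 closed (running from the hinge along the pallet's -y), growing as its free end swings out to the front (-x; clockwise from above), 1.57 square to the front, stop at 1.75 rad. A bar 163 mm long, 12 mm thick, 20 to 56 mm above the desk. A spring of 0.3 Nm/rad pulls it shut; a sprung ball makes a stiff spot (a few N at the handle) between about 0.6 and 0.9 rad.
Mind the look-alikes: they are no part of the job. Leave any orange or yellow look-alike of the part that bears bush_m_mid alone.

How it is judged:
By the outcome, as a careful person would: the job done as asked, in the order asked, and still so for the second after the job is handed in, while the arm keeps its last pose, push and grip.
It also fails if it takes over 72 s, if anything falls off the work surface, if the arm or the gripper's body presses on something with over 40 N, if the wrist force passes 120 N, or if a joint passes its speed limit or range.

ROBOT

A 6-joint arm with a two-finger parallel gripper is mounted at the origin on a cart in front of the work surface, level with it; the furniture and walls round the work are solid. World frame = base frame: x ahead of the robot, y to its left, z up, the work surface at z = 0. Lengths are in m, angles in rad, forces in N, time in s.
With the tool pointing down it reaches from about 0.375 to 0.9 m from the base axis. Payload 3.1 kg.
Tool frame: the origin (TCP) lies between the finger pads; the fingertips stand 11 mm ahead of it and the grasp point (between the pads) lies 8 mm behind it; z points along the fingers, y is the direction in which the jaws open and shut (so a half turn about z gives the same grasp; the last joint's range is limited). The gripper opens to 85 mm and grips with 20 to 120 N. Pads are 22 mm wide; open, the fingers measure 114 mm over their backs; the gripper's body (76 mm by 85 mm) begins 54 mm behind the grasp point. The pads swing forward as they close: fully open they stand 13 mm farther back than shut.
Start: joints at [-1.474, 0.527, 1.433, -0, 1.181, -0.178], TCP at [0.17, -0.601, 0.242] pointing down, gripper open.
Joint ranges: [-3.08, 3.08], [-0.75, 2.2], [0.22, 2.44], [-1.43, 4.57], [0, 2.65], [-2.85, 2.85]. Speed limits (rad/s): [2.79, 2.79, 3.14, 3.14, 3.14, 3.14].

INTERFACE

Orientations are given as a unit quaternion [x, y, z, w].
In Python, from station import manip gives the robot as it stands. The module is installed in compiled form; this text tells all that it offers.
- The arm moves only by the tool arm_command, never from a script. Its argument "rows" is a list of rows, each a list of 3 entries, a list of its own where there are three numbers: the shift along the world's x, y, z in mm, then the turn about the world's z in rad, then the closure, from -1 (fully open) to 1 (shut), so that 0 is half open. A call has 1 to 12 rows; each row shifts and turns the commanded pose from where the row before left it; what a row does not reach is not made up. A row lasts 1/8 s, in which the tool goes at most 62.5 mm and 10.7 degrees, less where a joint would pass 70% of its speed; a pose out of reach is approached as far as the arm can. A call with a gripper value outside its range is refused whole. The fingers move at their own pace and stop on an object; "squeeze" is the grip in N (left out, the last holds). Time passes only in rows, so rows that do not move let the fingers close. It gives the time, the measured TCP pose, the force and the opening at its end, in the units of the state.
- manip.sense(): the state, without advancing time (a new reading comes with each control period).
- manip.snapshot(name): name is "scene" or "top"; returns the picture (384x512x3 uint8, blue, green, red); there is no depth.
- manip.get_calibration(name): a dict with "fovy" (degrees; the focal length in pixels is half the picture's height over the tangent of half this angle, whatever the lens; pixels are square), "cx", "cy" (the principal point, pixels), "k1" (the pictures are not rectified: a ray, as slopes to the right and down, at radius r is drawn at 1 + k1 r^2 times it, then the intrinsics apply), "R" (3x3) and "t" (3): a world point X has camera coordinates R X + t. Camera axes: x right, y down, z forward; pixel columns grow to the right and rows downward; lengths in m; the calibration is good to about 2 mm. A picture is of the moment at which its call begins. get_calibration takes no time and is no camera call.
- manip.sign_off(): hands the job in, once; it reports no verdict.
The state is a dict: "t": time; "q": joint angles; "qd": joint speeds; "tau": joint torques, N m; "tcp_pos": TCP position; "tool_rot": TCP orientation; "force": force on the tool from outside, world axes, zero at the start; "ft_torque": the same for the moment, N m; "finger_gap": opening from 0.0 (shut) to 1.0 (fully open).
Only numpy, scipy, OpenCV 4.12 (cv2) and the standard library are available. Lean on these libraries where they do the work, as an engineer would, in place of code of your own. Each camera call takes 0.05 s, during which the arm holds its last target.

## Working session

There is one attempt and no reset: what is moved stays moved. The work goes in short steps, Python scripts to look and compute and a tool call to move; the robot and the scene stay as the last step left them, time stands still between calls to the robot, and variables do not carry over. Pictures are saved under pics/ and viewed, and the job is handed in when it is done.

Besides the shell and the picture viewer there is one more tool, called after "Emit:" as name(argument=value, ...), one argument or row to a line, values as JSON. arm_command: Moves the arm, as the interface text tells. Its arguments: {"type":"object","properties":{"rows":{"type":"array","items":{"type":"array"}},"squeeze":{"type":"number"}},"required":["rows"]}

```bash
mkdir -p pics; cat > h.py <<'E'
import numpy as np, cv2
from station import manip
def cal(n):
    c=manip.get_calibration(n); f=192/np.tan(np.radians(c['fovy'])/2)
    return c,f,np.array(c['R']),np.array(c['t'])
def proj(n,X):
    c,f,R,t=cal(n); p=R@np.array(X,float)+t; s=p[:2]/p[2]; s=s*(1+c['k1']*(s@s)); return np.array([c['cx']+f*s[0],c['cy']+f*s[1]])
def ray(n,uv):
    c,f,R,t=cal(n); d=(np.array(uv,float)-[c['cx'],c['cy']])/f; s=d.copy()
    for _ in range(30): s=d/(1+c['k1']*(s@s))
    return -R.T@t, R.T@np.array([s[0],s[1],1])
def atz(n,uv,z):
    o,d=ray(n,uv); return o+d*(z-o[2])/d[2]
def tri(uv1,uv2):
    o1,d1=ray('scene',uv1);o2,d2=ray('top',uv2)
    A=np.stack([d1,-d2],1); s=np.linalg.lstsq(A,o2-o1,rcond=None)[0]
    a=o1+s[0]*d1;b=o2+s[1]*d2; return (a+b)/2,np.linalg.norm(a-b)
def snap(n,fn,crop=None,k=1):
    im=manip.snapshot(n); cv2.imwrite('pics/raw_'+fn+'.png',im)
    show(im,fn,crop,k); return im
def show(im,fn,crop=None,k=1):
    if crop: im=im[crop[1]:crop[3],crop[0]:crop[2]]
    cv2.imwrite('pics/'+fn+'.png',cv2.resize(im,None,fx=k,fy=k,interpolation=cv2.INTER_CUBIC))
E
python3 - <<'E'
from h import *
for n in('scene','top'):
    im=snap(n,n+'0',None,1.5)
    c,f,R,t=cal(n); print(n,c['fovy'],c['k1'],f,-R.T@t,R[2])
print(manip.sense())
E
```

```text
scene 45.52731675100753 0.010807463367992565 457.5621461928985 [-0.31491421 -0.654033    0.56534479] [ 0.78034139  0.45379408 -0.43027695]
top 42.88890648070756 -0.08738406918465029 488.8095703922944 [ 0.21783903 -0.15583861  1.41461441] [ 0.20763469  0.00293279 -0.97820204]
{'t': 0.1, 'q': array([-1.47350935e+00,  5.28408505e-01,  1.43377774e+00,  8.35922105e-06,
        1.18140693e+00, -1.78499967e-01]), 'qd': array([-0.00017054, -0.0003259 , -0.00138369, -0.00061113, -0.00059753,
        0.00060427]), 'tau': array([ 7.26177586e-04, -4.43303704e+01, -1.78585893e+01, -2.60004208e-04,
        3.87387161e-03,  1.89303421e-06]), 'tcp_pos': array([ 0.17015888, -0.60074021,  0.24140863]), 'tool_rot': array([ 9.90507473e-01,  1.37455246e-01,  4.44679760e-05, -9.99281797e-04]), 'force': array([ 0.3545595 , -0.18760416,  0.98563607]), 'ft_torque': array([-0.02843739,  0.01154477,  0.00442989]), 'finger_gap': 0.9977639039223068}
```

View pics/scene0.png

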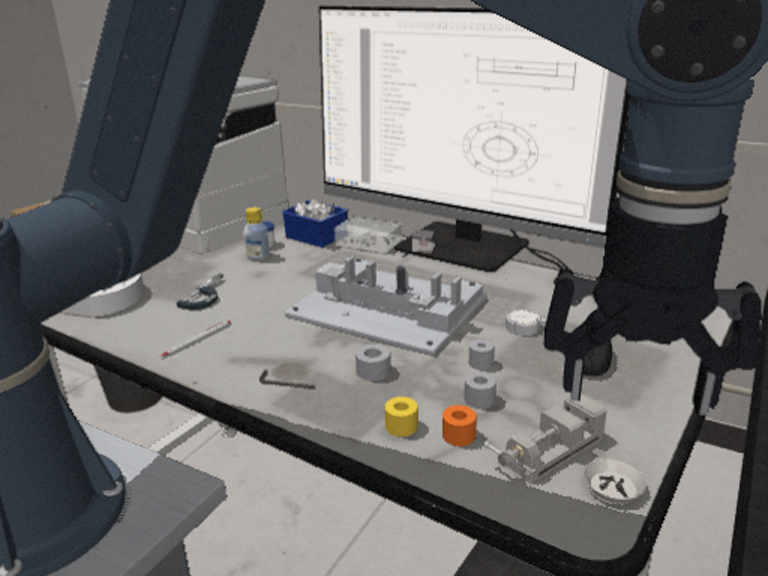

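View pics/top0.png

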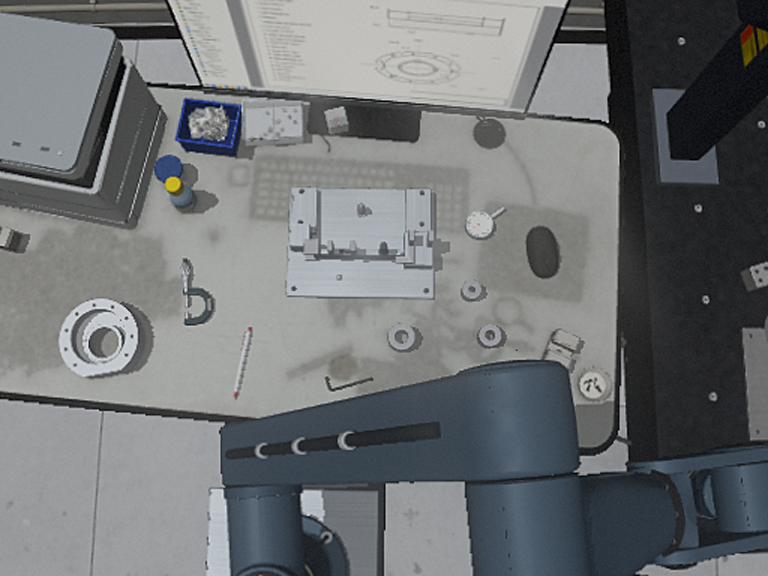

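The scene picture (×1.5) shows three steel bushes at about (373,362), (481,354) and (480,390). The yellow (402,415) and orange (459,425) ones are look-alikes. In the top view the steel bushes are at (402,337), (472,290) and (490,336), and the pallet is around (361,243). I'll enlarge both views.

```bash
python3 - <<'E'
from h import *
im=cv2.imread('pics/raw_top0.png'); show(im,'topb',(240,180,350,240),7); show(im,'topp',(180,115,300,205),6)
im=cv2.imread('pics/raw_scene0.png'); show(im,'sceb',(220,220,350,300),6); show(im,'scep',(180,160,340,240),5)
E
```

```text
(no output)
```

View pics/topb.png

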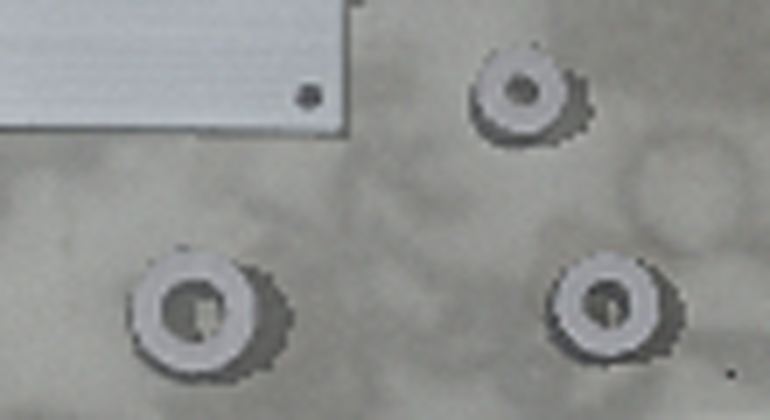

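View pics/topp.png

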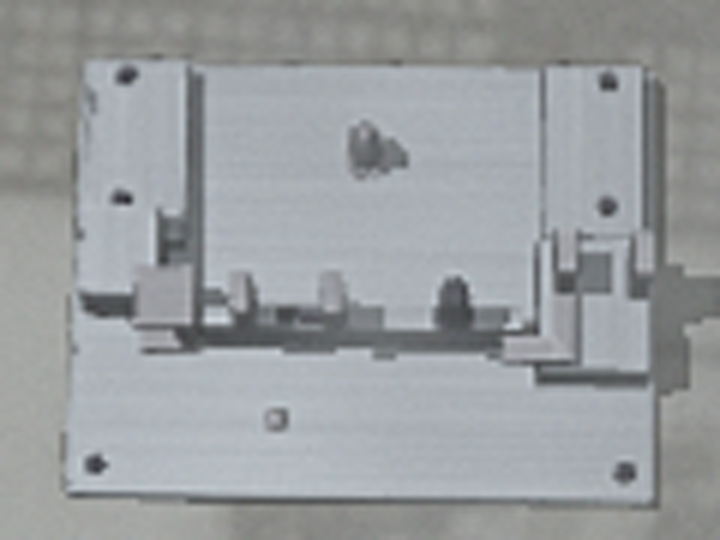

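View pics/sceb.png

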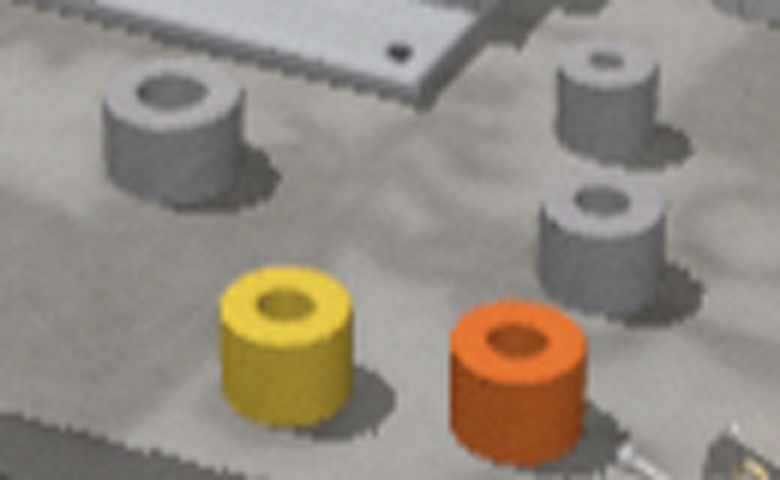

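View pics/scep.png

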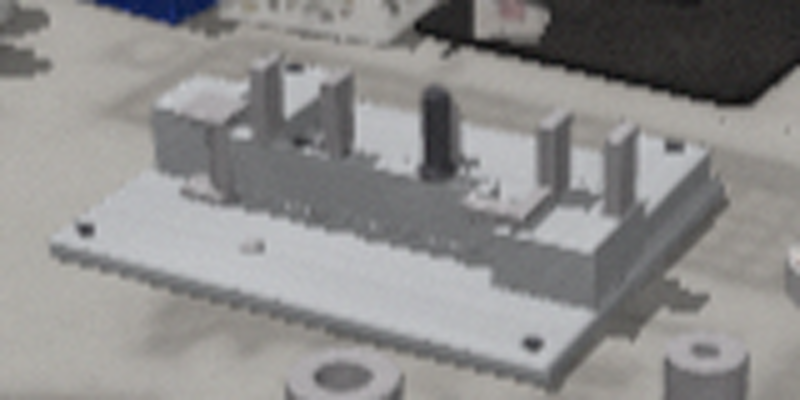

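The middle bush (19 mm bore, fits the 16 mm pin) is at top (326.7,223.3) and scene (320.3,253.3). Its outside size of 15 px lies between 17.9 px for the large and 13.6 px for the small. In the top view the pin is at about (242,139), the handle top at (256,162), the gate tabs at (220,161) and (235,161), and the post tabs at (274,155) and (287,155).

```bash
python3 - <<'E'
from h import *
T=lambda x,y:(180+(x+.5)/6-.5,115+(y+.5)/6-.5); S=lambda x,y:(180+(x+.5)/5-.5,160+(y+.5)/5-.5)
TB=lambda x,y:(240+(x+.5)/7-.5,180+(y+.5)/7-.5); SB=lambda x,y:(220+(x+.5)/6-.5,220+(y+.5)/6-.5)
np.set_printoptions(precision=4,suppress=True)
for n,a,b in [('m',(607,303),(602,202)),('s',(522,90),(608,62)),('l',(194,312),(173,93))]:
    print(n,tri(SB(*b),TB(*a)),atz('top',TB(*a),.034)[:2],atz('scene',SB(*b),.034)[:2])
print('yellow,orange',atz('scene',SB(286,304),.034),atz('scene',SB(517,341),.034))
print('handle',tri(S(437,90),T(455,281)),atz('top',T(455,281),.102))
for n,a,b in [('gL',(240,277),(266,60)),('gR',(330,277),(338,77)),('pS',(566,237),(556,117)),('pF',(643,237),(622,128))]:
    print(n,tri(S(*b),T(*a)),atz('top',T(*a),.098 if n[0]=='g' else .088))
for n,a,z in [('FL',(66,493),.012),('FR',(655,505),.012),('RL',(84,60),.03),('RR',(646,66),.03),('guideL in',(190,65),.03),('guideR in',(543,66),.03),('pin tip',(363,126),.05),('hole FL',(95,464),.012),('hole FR',(625,471),.012),('hRL',(126,75),.03),('hRR',(608,82),.03),('h2L',(121,198),.03),('h2R',(608,206),.03)]:
    print(n,atz('top',T(*a),z))
print('FL',atz('scene',S(52,240),.012),'FR',atz('scene',S(550,378),.012),atz('scene',S(86,230),.012),atz('scene',S(533,343),.012))
E
```

```text
m (array([ 0.4432, -0.37  ,  0.0329]), np.float64(0.001358419312123207)) [ 0.4427 -0.3692] [ 0.4421 -0.3711]
s (array([ 0.5323, -0.3364,  0.0329]), np.float64(0.0016930931641041525)) [ 0.5316 -0.3355] [ 0.5311 -0.3377]
l (array([ 0.4379, -0.2012,  0.033 ]), np.float64(0.0024918386955441597)) [ 0.437  -0.2002] [ 0.4373 -0.203 ]
yellow,orange [ 0.3393 -0.3021  0.034 ] [ 0.3556 -0.3769  0.034 ]
handle (array([ 0.6032, -0.1636,  0.1001]), np.float64(0.0006412924757948036)) [ 0.6028 -0.1639  0.102 ]
gL (array([ 0.6046, -0.0628,  0.0967]), np.float64(0.001308731992948003)) [ 0.6047 -0.0635  0.098 ]
gR (array([ 0.6059, -0.105 ,  0.0948]), np.float64(0.0008868577306273031)) [ 0.6052 -0.1055  0.098 ]
pS (array([ 0.6301, -0.2161,  0.0848]), np.float64(0.00025142303019127534)) [ 0.6292 -0.2161  0.088 ]
pF (array([ 0.63  , -0.2522,  0.0863]), np.float64(0.0008258845579643554)) [ 0.6297 -0.2525  0.088 ]
FL [0.5189 0.025  0.012 ]
FR [ 0.5166 -0.2634  0.012 ]
RL [0.7368 0.0225 0.03  ]
RR [ 0.737  -0.2586  0.03  ]
guideL in [ 0.7346 -0.0307  0.03  ]
guideR in [ 0.7362 -0.2071  0.03  ]
pin tip [ 0.6965 -0.1183  0.05  ]
hole FL [0.5337 0.0113 0.012 ]
hole FR [ 0.5334 -0.2488  0.012 ]
hRL [0.729  0.0012 0.03  ]
hRR [ 0.7282 -0.2395  0.03  ]
h2L [0.6646 0.0013 0.03  ]
h2R [ 0.6634 -0.2394  0.03  ]
FL [0.5185 0.0205 0.012 ] FR [ 0.5113 -0.2695  0.012 ] [0.5358 0.0111 0.012 ] [ 0.5365 -0.2487  0.012 ]
```

```bash
python3 - <<'E'
from h import *
im=cv2.imread('pics/raw_top0.png'); o=cv2.resize(im[120:190,180:300],None,fx=6.4,fy=6.4,interpolation=cv2.INTER_CUBIC)
def P(X,col=(0,0,255),o=o):
    u=(proj('top',X)-[180,120]+.5)*6.4-.5; cv2.circle(o,tuple(int(round(v)) for v in u),2,col,-1)
x0,y0=.694,-.119
for a in np.linspace(0,6.28,24):
    c,s=np.cos(a),np.sin(a)
    P((x0+.003*c,y0+.003*s,.05)); P((x0+.008*c,y0+.008*s,.04),(0,200,0)); P((x0+.011*c,y0+.011*s,.0135),(255,0,0))
for i in range(0,80,5): P((.603+.007,-.05-.001*i*1.5,.056),(0,255,255)); 
cv2.imwrite('pics/fit.png',o)
im=cv2.imread('pics/raw_scene0.png'); show(im,'sce2',(185,162,285,232),8)
T=lambda x,y:(x/1.5,y/1.5)
print('vise',atz('top',T(548,350),.03),atz('top',T(575,335),.03),atz('top',T(545,362),.02),'allen',atz('top',T(373,378),0))
print([manip.sense()['tcp_pos']])
E
```

```text
vise [ 0.41415607 -0.48181398  0.03      ] [ 0.44373399 -0.53524605  0.03      ] [ 0.39229239 -0.47759237  0.02      ] allen [ 0.36009475 -0.1478687   0.        ]
[array([ 0.17015888, -0.60074021,  0.24140863])]
```

View pics/fit.png

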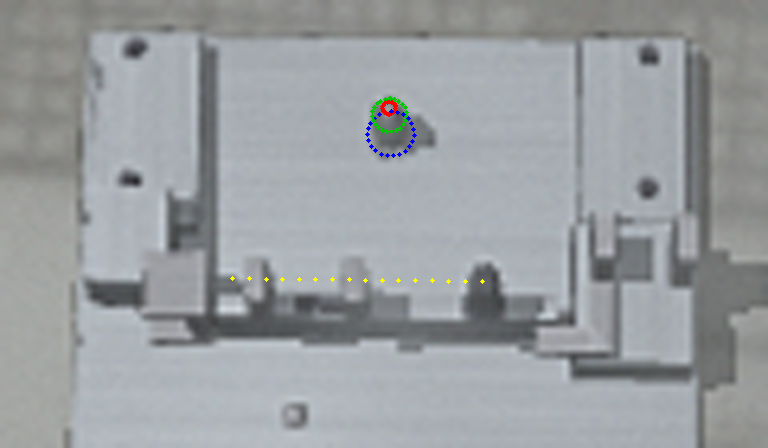

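View pics/sce2.png

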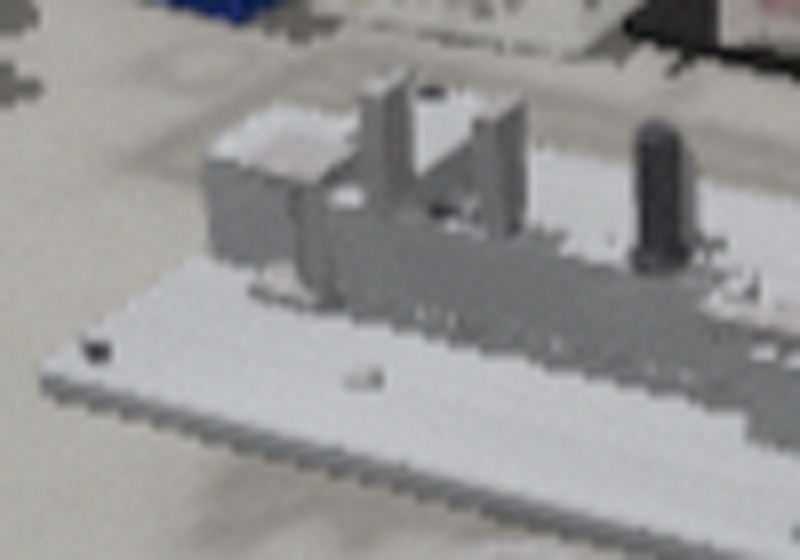

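```bash
python3 - <<'E'
from h import *
np.set_printoptions(precision=4,suppress=True)
F=lambda x,y:(180+(x+.5)/6.4-.5,120+(y+.5)/6.4-.5); S=lambda x,y:(185+(x+.5)/8-.5,162+(y+.5)/8-.5)
print('block fr',tri(S(298,187),F(205,312)),'rear-right',tri(S(355,150),F(204,250)))
print(atz('top',F(205,250),.06))
im=cv2.imread('pics/raw_top0.png'); k=20
o=cv2.resize(im[128:150,230:256],None,fx=k,fy=k,interpolation=cv2.INTER_CUBIC); o2=o.copy()
x0,y0=.694,-.119
for a in np.linspace(0,6.28,40):
    c,s=np.cos(a),np.sin(a)
    for r,z,col in((.003,.05,(0,0,255)),(.008,.04,(0,200,0)),(.011,.0135,(255,0,0))):
        u=(proj('top',(x0+r*c,y0+r*s,z))-[230,128]+.5)*k-.5; cv2.circle(o2,tuple(int(round(v)) for v in u),1,col,-1)
cv2.imwrite('pics/fit2.png',cv2.resize(np.hstack([o,o2]),None,fx=.75,fy=.75))
E
```

```text
block fr (array([ 0.5918, -0.0366,  0.0588]), np.float64(0.004506345785246047)) rear-right (array([ 0.6221, -0.0371,  0.0595]), np.float64(0.00010365649179753015))
[ 0.6219 -0.0376  0.06  ]
```

View pics/fit2.png

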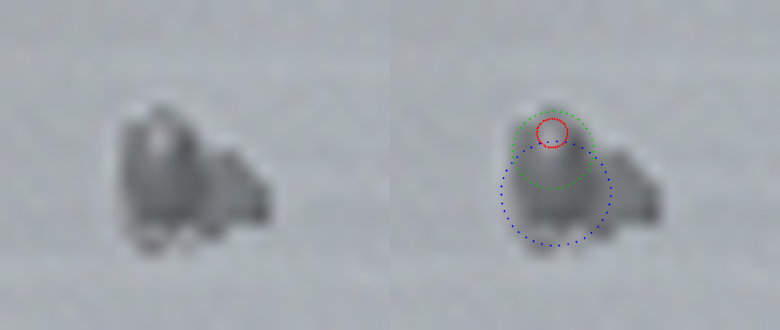

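The middle bush is confirmed at about (0.4425, −0.370) and the pin at about (0.694, −0.119). The hinge block top is at about 0.059. Moving above the bush.

Emit:
arm_command(
  rows=[
    [[45, 38, 0], -0.1, -1],
    [[45, 38, 0], -0.1, -1],
    [[45, 38, 0], -0.076, -1],
    [[45, 38, 0], 0, -1],
    [[45, 39, -30], 0, -1],
    [[47, 40, -30], 0, -1],
    [[0, 0, -40], 0, -1],
    [[0, 0, -40], 0, -1],
    [[0, 0, 0], 0, -1],
  ],
  squeeze=40,
)

```text
t: 1.23
tcp_pos: [0.4336, -0.374, 0.1038]
tool_rot: [1.0, 0.0, -0.003, -0.003]
force: [0.8, -0.2, 0.7]
finger_gap: 1.0
```

```bash
python3 - <<'E'
from h import *
s=manip.sense(); print(s['t'],s['tcp_pos'],s['tool_rot'],s['force'],s['finger_gap'],s['q'])
snap('scene','s1',(210,130,410,330),3.2)
snap('top','t1',(240,150,390,260),5)
E
```

```text
1.225 [ 0.43364289 -0.37398783  0.1038288 ] [ 9.99991484e-01  8.31976620e-05 -2.54227227e-03 -3.24977505e-03] [ 0.79318667 -0.2376746   0.67765165] 1.0004704799456836 [-9.06743271e-01  6.53114665e-01  1.67337857e+00  1.35320784e-06
  8.23351520e-01  6.63885735e-01]
```

View pics/s1.png

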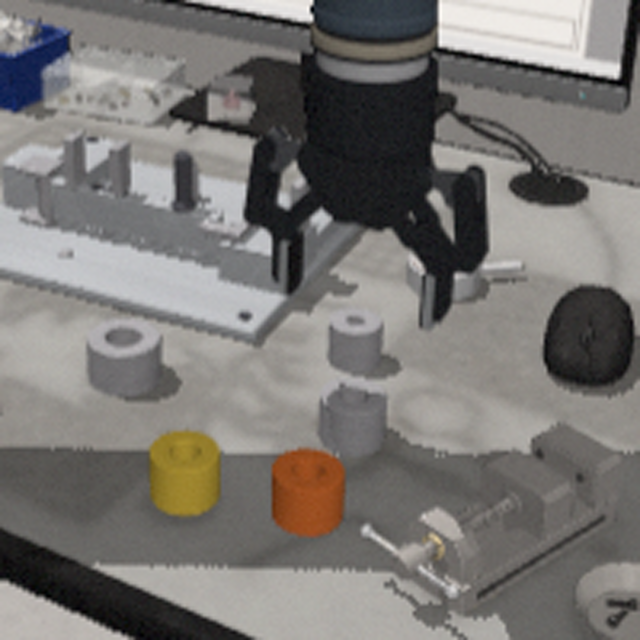

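View pics/t1.png

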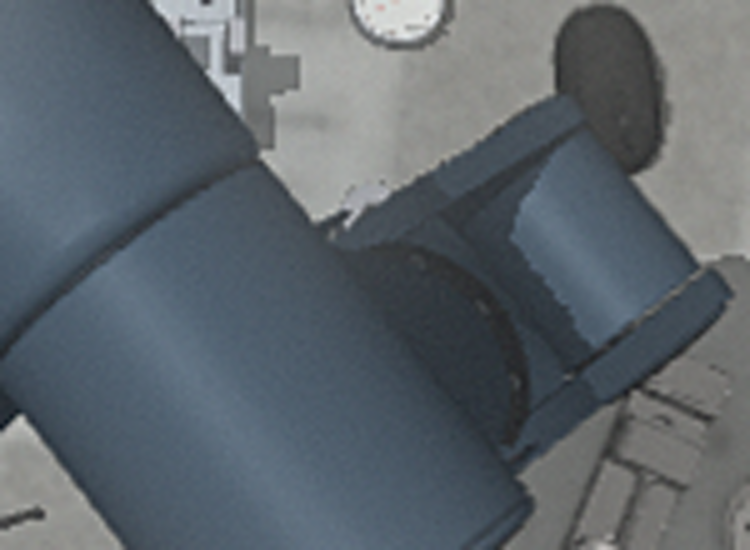

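The scene view shows the gripper above the bush area, with the middle bush at about (352,418) in the crop, jaws along y and nothing in the way. Correcting the offset and going down.

Emit:
arm_command(
  rows=[
    [[4, 2, -20], 0, -1],
    [[5, 2, -20], 0, -1],
    [[0, 0, -20], 0, -1],
    [[0, 0, -15], 0, -1],
    [[0, 0, -9], 0, -1],
    [[0, 0, 0], 0, -1],
  ],
)

```text
t: 2.08
tcp_pos: [0.444, -0.3722, 0.0224]
tool_rot: [1.0, -0.0, -0.0, -0.0]
force: [-0.2, 0.8, 0.1]
finger_gap: 1.002
```

```bash
python3 - <<'E'
from h import *
s=manip.sense(); print(s['tcp_pos'],s['force'])
snap('scene','s2',(270,200,390,300),6)
E
```

```text
[ 0.44404109 -0.37222989  0.02243476] [-0.19944016  0.8300527   0.11103271]
```

View pics/s2.png

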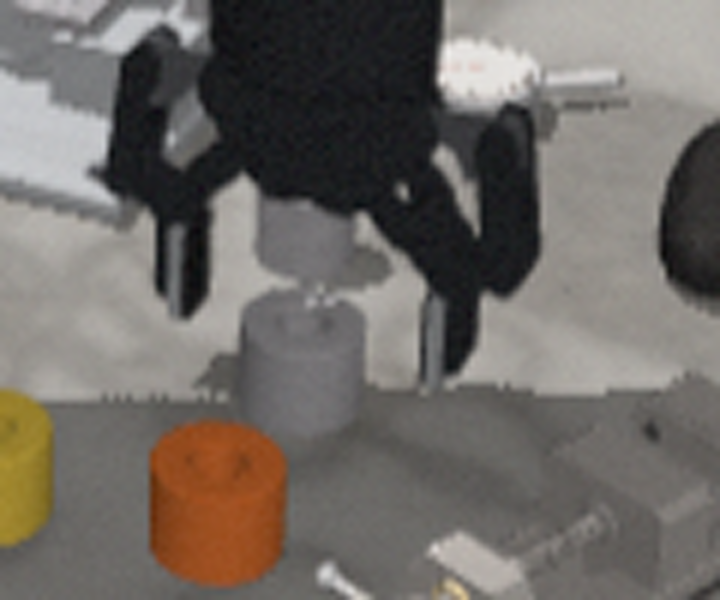

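Bush sits evenly between the fingers (pads at (180,320) and (430,385), bush about (303,360) in the crop). Closing.

Emit:
arm_command(
  rows=[
    [[-1, 1, -4], 0, -0.2],
    [[0, 0, 0], 0, 0.3],
    [[0, 0, 0], 0, 1],
    [[0, 0, 0], 0, 1],
    [[0, 0, 0], 0, 1],
    [[0, 0, 0], 0, 1],
  ],
  squeeze=40,
)

```text
t: 2.88
tcp_pos: [0.4432, -0.3712, 0.0194]
tool_rot: [1.0, -0.0, -0.0, -0.0]
force: [-0.3, 2.4, 5.3]
finger_gap: 0.501
```

Emit:
arm_command(
  rows=[
    [[0, 0, 20], 0, 1],
    [[0, 0, 40], 0, 1],
    [[0, 0, 40], 0, 1],
    [[0, 0, 40], 0, 1],
    [[0, 0, 0], 0, 1],
    [[0, 0, 0], 0, 1],
  ],
)

```text
t: 3.62
tcp_pos: [0.4428, -0.3709, 0.1581]
tool_rot: [1.0, -0.0, -0.0, -0.0]
force: [0.3, -0.1, -1.4]
finger_gap: 0.5
```

```bash
python3 - <<'E'
from h import *
s=manip.sense(); print(s['tcp_pos'],s['force'],s['finger_gap'],s['tool_rot'])
snap('scene','s3',(250,120,390,260),5)
snap('top','t3',(200,150,390,260),4)
E
```

```text
[ 0.44276983 -0.37085287  0.15811477] [ 0.27608921 -0.12716015 -1.40636287] 0.500428093447826 [ 9.99999783e-01 -1.02262376e-04 -4.27162434e-04 -4.90391984e-04]
```

View pics/s3.png

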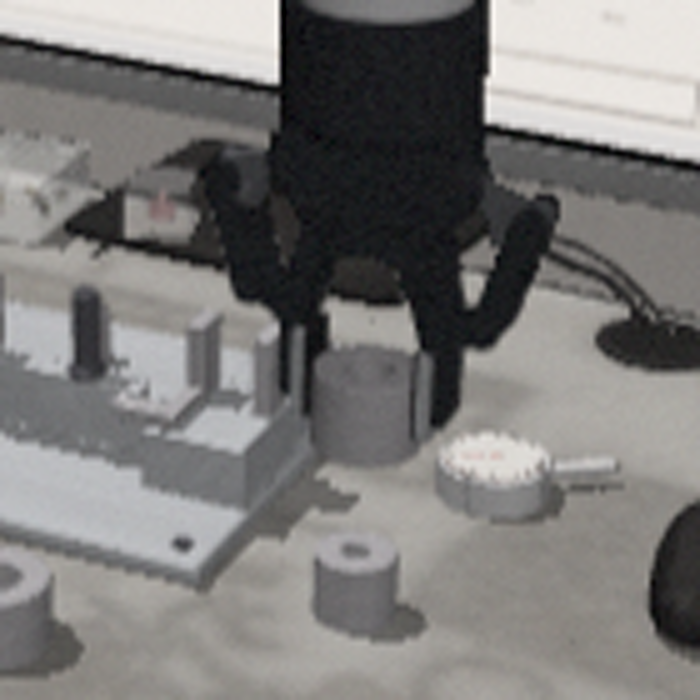

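View pics/t3.png

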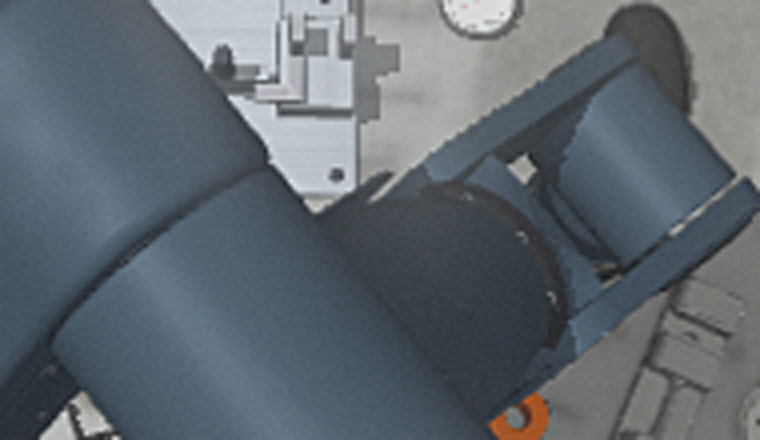

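Bush is lifted (gap 0.50, matching 44 mm). I'll overlay a model to get the bush axis against the TCP.

```bash
cat > ov.py <<'E'
from h import *
def ov(rawfn,n,out,circs,crop,k):
    im=cv2.imread(rawfn); x0,y0,x1,y1=crop
    o=cv2.resize(im[y0:y1,x0:x1],None,fx=k,fy=k,interpolation=cv2.INTER_CUBIC)
    for x,y,z,r,col in circs:
        for a in np.linspace(0,2*np.pi,60):
            u=(proj(n,(x+r*np.cos(a),y+r*np.sin(a),z))-[x0,y0]+.5)*k-.5
            cv2.circle(o,tuple(int(round(v)) for v in u),1,col,-1)
    cv2.imwrite(out,o)
E
python3 - <<'E'
from ov import *
x,y,z=.4428,-.3709,.1581
c=[(x,y,z-.018+h,r,col) for h,r,col in((0,.022,(0,0,255)),(.034,.022,(0,255,0)),(.034,.0095,(0,255,255)))]
ov('pics/raw_s3.png','scene','pics/o3.png',c,(300,175,350,220),14)
# ground-truth bias check with earlier picture of standing bush
x,y=.4428,-.3709
c=[(x,y,h,r,col) for h,r,col in((0,.022,(0,0,255)),(.034,.022,(0,255,0)),(.034,.0095,(0,255,255)))]
ov('pics/raw_scene0.png','scene','pics/o3b.png',c,(300,235,350,280),10)
ov('pics/raw_top0.png','top','pics/o3c.png',c,(310,205,345,240),16)
a=cv2.imread('pics/o3c.png');b=cv2.imread('pics/o3b.png')
h=min(a.shape[0],b.shape[0]); cv2.imwrite('pics/o3d.png',cv2.resize(np.hstack([a[:h],b[:h]]),None,fx=.7,fy=.7))
E
```

```text
(no output)
```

View pics/o3.png

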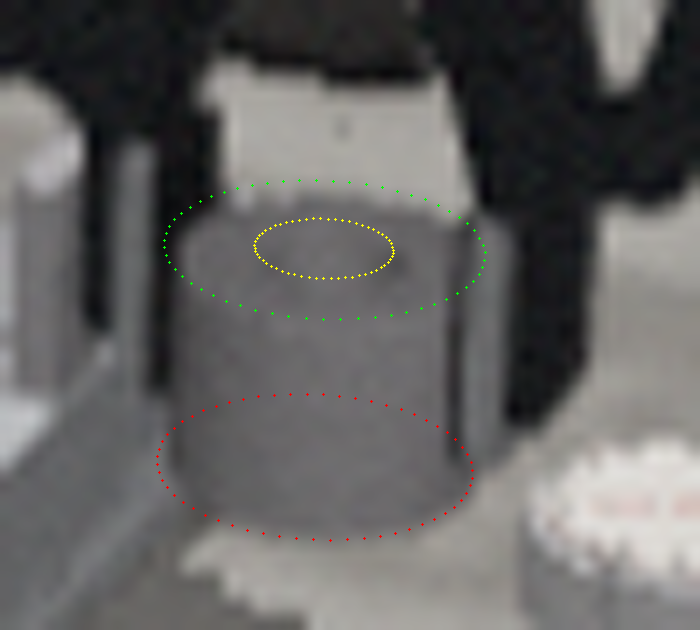

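View pics/o3d.png

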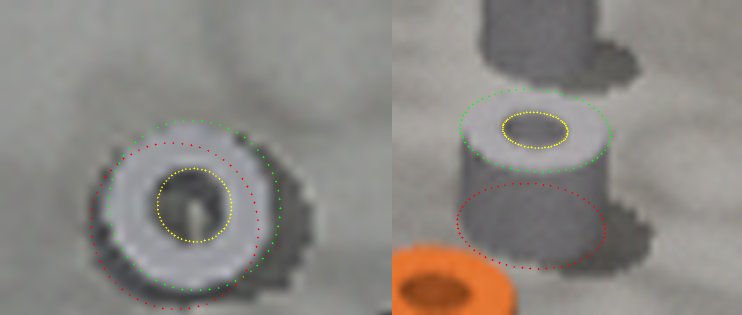

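The bush is centred on the TCP in the hand; the overlay edges are symmetric about (323,361). Moving over the pin.

Emit:
arm_command(
  rows=[
    [[30, 30, 0], 0, 1],
    [[30, 30, 0], 0, 1],
    [[30, 30, 0], 0, 1],
    [[30, 30, 0], 0, 1],
    [[30, 30, 0], 0, 1],
    [[30, 30, 0], 0, 1],
    [[30, 30, 0], 0, 1],
    [[30, 30, 0], 0, 1],
    [[11, 11, 0], 0, 1],
    [[0, 0, 0], 0, 1],
    [[0, 0, 0], 0, 1],
  ],
)

```text
t: 5.1
tcp_pos: [0.6929, -0.1214, 0.158]
tool_rot: [1.0, -0.001, -0.001, -0.0]
force: [0.4, -0.1, -1.3]
finger_gap: 0.504
```

```bash
python3 - <<'E'
from h import *
s=manip.sense(); print(s['tcp_pos'],s['force'],s['finger_gap'],s['tool_rot'])
snap('scene','s4',(180,80,340,240),4)
E
```

```text
[ 0.69289554 -0.12141854  0.15800197] [ 0.38027801 -0.08796164 -1.31718695] 0.503553726765877 [ 9.99999086e-01 -6.27372019e-04 -1.19763300e-03 -2.82871130e-05]
```

View pics/s4.png

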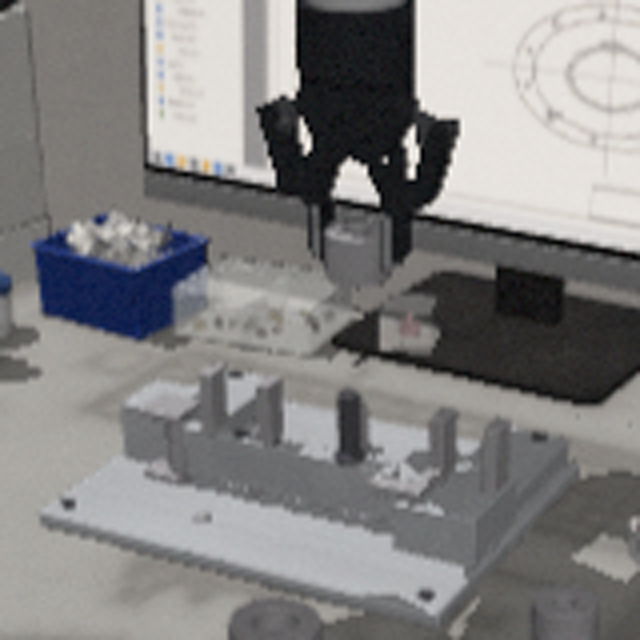

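Emit:
arm_command(
  rows=[
    [[1, 1, -30], 0, 1],
    [[0, 0, -30], 0, 1],
    [[0, 0, -18], 0, 1],
    [[0, 0, 0], 0, 1],
  ],
)

```text
t: 5.65
tcp_pos: [0.6937, -0.1199, 0.0793]
tool_rot: [1.0, -0.001, -0.002, -0.001]
force: [0.4, 0.1, -0.8]
finger_gap: 0.5
```

Emit:
arm_command(
  rows=[
    [[0, 0, -5], 0, 1],
    [[0, 0, -5], 0, 1],
    [[0, 0, 0], 0, 1],
  ],
)

```text
t: 6.02
tcp_pos: [0.6952, -0.1193, 0.071]
tool_rot: [1.0, -0.0, 0.0, 0.0]
force: [-0.4, -0.0, -1.0]
finger_gap: 0.501
```

```bash
python3 - <<'E'
from h import *
s=manip.sense(); print(s['tcp_pos'],s['force'],s['ft_torque'])
E
```

```text
[ 0.69523796 -0.11928223  0.07104579] [-0.4291     -0.02635296 -0.96716418] [ 0.04961224 -0.03916919 -0.03051843]
```

Emit:
arm_command(
  rows=[
    [[-1, -1, -4], 0, 1],
    [[0, 0, -4], 0, 1],
    [[0, 0, -4], 0, 1],
    [[0, 0, 0], 0, 1],
  ],
)

```text
t: 6.52
tcp_pos: [0.6938, -0.1202, 0.0582]
tool_rot: [1.0, -0.0, -0.001, -0.0]
force: [1.0, -0.1, -0.7]
finger_gap: 0.505
```

Emit:
arm_command(
  rows=[
    [[0, 0, -4], 0, 1],
    [[0, 0, -4], 0, 1],
    [[0, 0, -4], 0, 1],
    [[0, 0, 0], 0, 1],
  ],
)

```text
t: 7.02
tcp_pos: [0.694, -0.1203, 0.0463]
tool_rot: [1.0, -0.0, -0.0, -0.0]
force: [-0.7, 0.0, -1.2]
finger_gap: 0.502
```

Emit:
arm_command(
  rows=[
    [[0, 0, -4], 0, 1],
    [[0, 0, -4], 0, 1],
    [[0, 0, -4], 0, 1],
    [[0, 0, -1], 0, 1],
    [[0, 0, 0], 0, 1],
  ],
)

```text
t: 7.65
tcp_pos: [0.6941, -0.1204, 0.0336]
tool_rot: [1.0, -0.0, -0.0, -0.0]
force: [-0.4, 0.0, -1.3]
finger_gap: 0.502
```

```bash
python3 - <<'E'
from h import *
s=manip.sense(); print(s['tcp_pos'],s['force'],s['ft_torque'])
snap('scene','s5',(190,100,340,240),5)
E
```

```text
[ 0.69411505 -0.12036617  0.03361725] [-0.38754063  0.04303076 -1.32139827] [ 0.05989163  0.10278105 -0.021844  ]
```

View pics/s5.png

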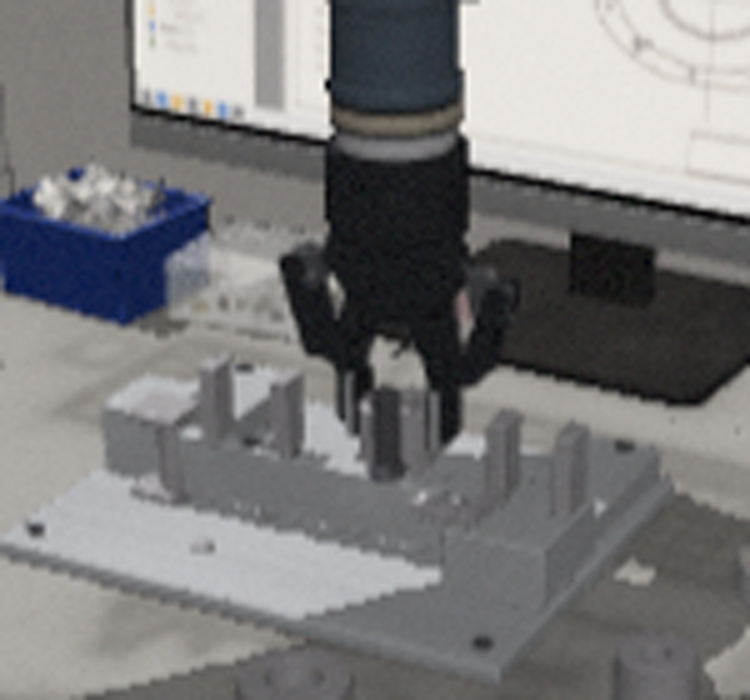

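Emit:
arm_command(
  rows=[
    [[0, 0, -1], 0, 1],
    [[0, 0, -1], 0, 1],
    [[0, 0, 0], 0, 1],
  ],
)

```text
t: 8.07
tcp_pos: [0.6943, -0.1203, 0.0329]
tool_rot: [1.0, -0.0, 0.0, 0.0]
force: [-2.6, 0.7, 5.4]
finger_gap: 0.501
```

Emit:
arm_command(
  rows=[
    [[0, 0, -1], 0, 1],
    [[0, 0, 0], 0, 1],
  ],
)

```text
t: 8.32
tcp_pos: [0.6943, -0.1203, 0.0328]
tool_rot: [1.0, 0.0, 0.0, 0.0]
force: [-3.4, 1.8, 9.1]
finger_gap: 0.499
```

Contact at TCP z 0.0329, exactly the predicted seated height. Releasing and rising.

Emit:
arm_command(
  rows=[
    [[0, 0, 1], 0, 0],
    [[0, 0, 0], 0, -0.5],
    [[0, 0, 0], 0, -0.9],
    [[0, 0, 10], 0, -0.9],
    [[0, 0, 30], 0, -0.9],
    [[0, 0, 40], 0, -0.9],
    [[0, 0, 40], 0, -0.5],
    [[-30, -50, 10], 0, -0.5],
    [[-34, -60, 0], 0, -0.5],
    [[0, 0, 0], 0, -0.5],
  ],
)

```text
t: 9.57
tcp_pos: [0.6317, -0.2293, 0.1629]
tool_rot: [1.0, -0.003, 0.0, 0.001]
force: [0.6, 0.0, -0.2]
finger_gap: 0.747
```

```bash
python3 - <<'E'
from h import *
s=manip.sense(); print(s['tcp_pos'],s['force'],s['ft_torque'],s['finger_gap'])
snap('scene','s6',(190,80,340,240),4)
snap('top','t6',(180,115,300,205),6)
E
```

```text
[ 0.63173193 -0.22925132  0.16293929] [ 0.58918472  0.04514997 -0.176336  ] [0.03144501 0.02517463 0.00443957] 0.7465831599605793
```

View pics/s6.png

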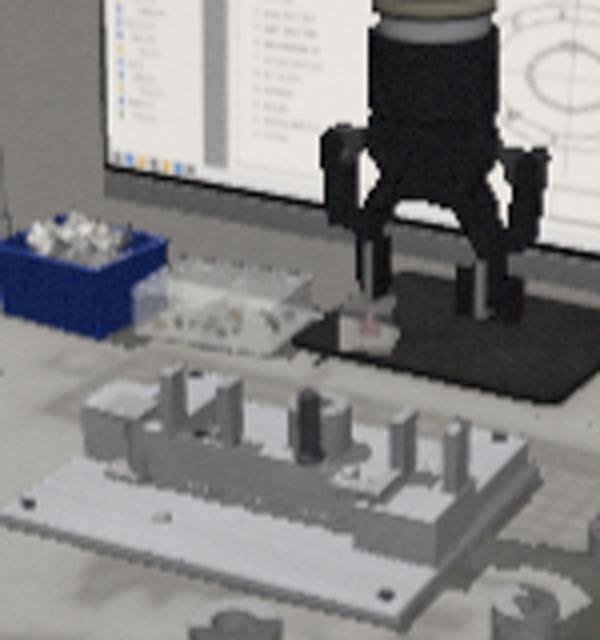

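View pics/t6.png

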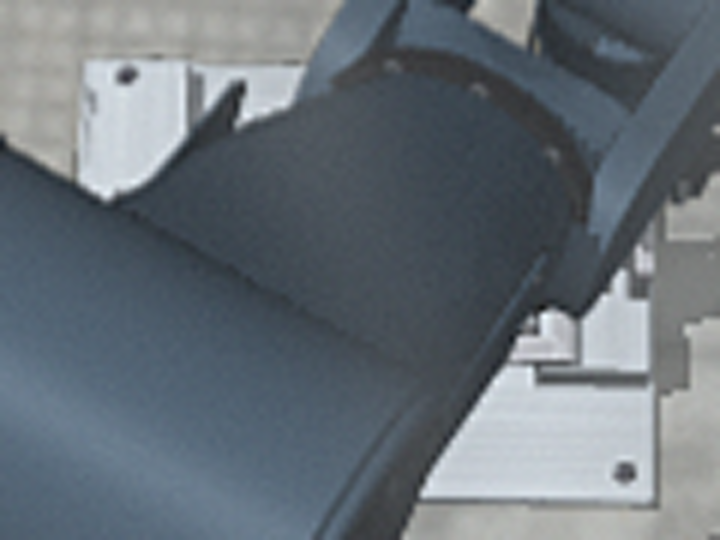

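Bush sits on the pin (about (325,420), level with the gate behind the handle). Now I'll fit the tab positions precisely by overlay.

```bash
cat > tabs.py <<'E'
from ov import *
def rects(post,gate):
    # returns list of (quad top corners)
    L=[]
    px,py=post; gx,gy=gate
    for (x,w,z,ya,yb) in [(px,.011,.088,py-.016,py-.006),(px,.011,.088,py+.020,py+.030),(gx,.010,.098,gy+.010,gy+.020),(gx,.010,.098,gy-.034,gy-.024)]:
        L.append([(x-w,ya,z),(x-w,yb,z),(x+w,yb,z),(x+w,ya,z)])
    return L
def draw(raw,n,out,post,gate,handle,crop,k):
    im=cv2.imread(raw); x0,y0,x1,y1=crop
    o=cv2.resize(im[y0:y1,x0:x1],None,fx=k,fy=k,interpolation=cv2.INTER_CUBIC)
    P=lambda X:tuple(int(round(v)) for v in (proj(n,X)-[x0,y0]+.5)*k-.5)
    for q in rects(post,gate):
        cv2.polylines(o,[np.array([P(p) for p in q])],True,(0,0,255),1)
        for p in q: cv2.line(o,P(p),P((p[0],p[1],p[2]-.04)),(255,0,0),1)
    for z in(.056,.102):
        cv2.polylines(o,[np.array([P((handle[0]+.007*np.cos(a),handle[1]+.007*np.sin(a),z)) for a in np.linspace(0,6.3,30)])],True,(0,255,0),1)
    cv2.imwrite(out,o)
E
cat > d.py <<'E'
from tabs import *
import sys
post=(.626,-.2415);gate=(.601,-.0775);handle=(.601,-.164)
draw('pics/raw_top0.png','top','pics/d1.png',post,gate,handle,(212,145,297,180),9)
draw('pics/raw_scene0.png','scene','pics/d2.png',post,gate,handle,(225,165,320,210),8)
E
python3 d.py
```

```text
(no output)
```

View pics/d1.png

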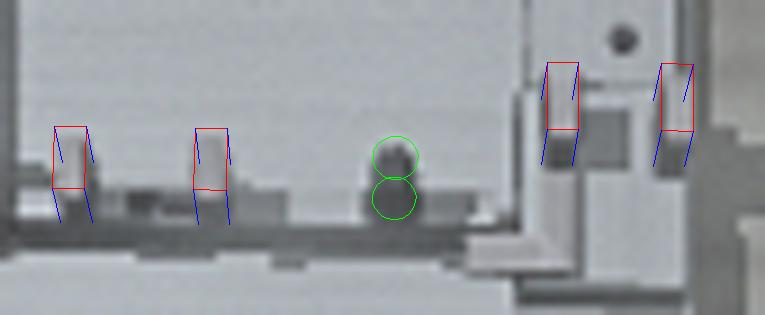

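View pics/d2.png

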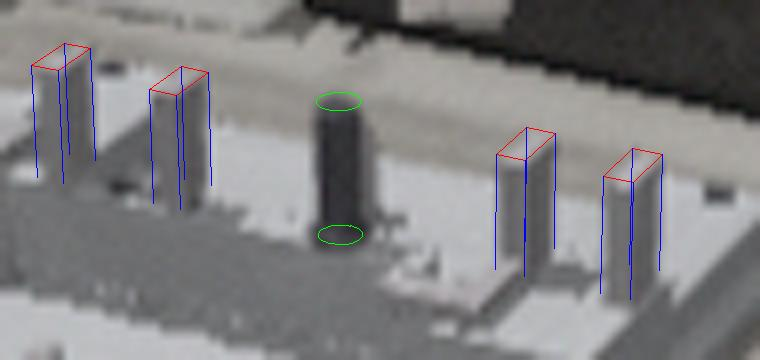

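```bash
sed -i 's/^post=.*/post=(.624,-.242);gate=(.5985,-.078);handle=(.5985,-.1645)/' d.py; python3 d.py; python3 -c "
import cv2,numpy as np
a=cv2.imread('pics/d1.png');b=cv2.imread('pics/d2.png');b=cv2.copyMakeBorder(b,0,0,0,765-b.shape[1],0);b=b[:280]
cv2.imwrite('pics/d3.png',np.vstack([a,b]))"
```

```text
(no output)
```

View pics/d3.png

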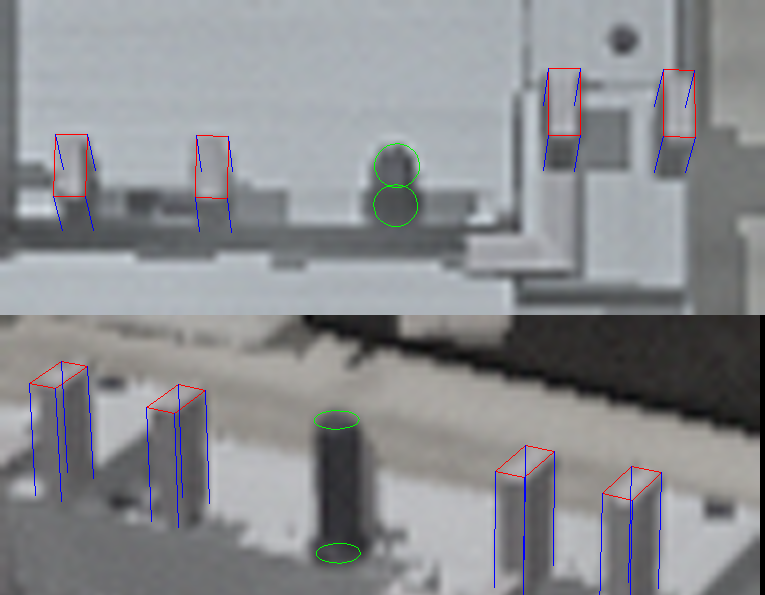

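Post catch is at about (0.624, −0.242), gate catch about (0.599, −0.078), handle about (0.5985, −0.1645). Going down over the post catch.

Emit:
arm_command(
  rows=[
    [[-8, -9, -30], 0, -0.8],
    [[0, 0, -30], 0, -0.8],
    [[0, 0, -25], 0, -0.8],
    [[0, 0, -8], 0, -0.8],
    [[0, 0, 0], 0, -0.8],
    [[0, 0, 0], 0, -0.8],
  ],
  squeeze=30,
)

```text
t: 10.42
tcp_pos: [0.6265, -0.2337, 0.0701]
tool_rot: [1.0, 0.0, 0.001, 0.001]
force: [0.4, 0.4, 0.2]
finger_gap: 0.898
```

```bash
python3 - <<'E'
from h import *
s=manip.sense(); print(s['tcp_pos'],s['force'],s['ft_torque'],s['finger_gap'])
snap('scene','s7',(250,140,350,220),7)
E
```

```text
[ 0.62648134 -0.23373253  0.07008274] [0.37712294 0.43212031 0.21461902] [ 0.02724416 -0.02433282  0.02223642] 0.897824963806346
```

View pics/s7.png

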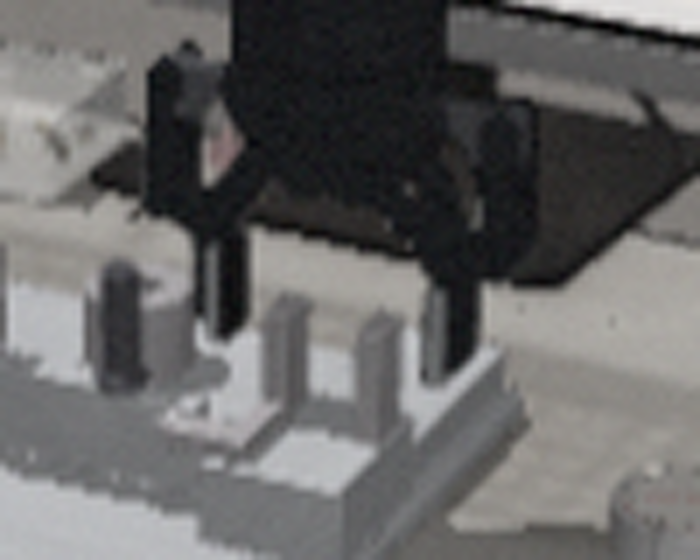

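Fingers straddle both tabs (pads at (215,290) and (435,330), tabs at (287,350) and (380,370)). Centring on the squeezed midpoint and closing.

Emit:
arm_command(
  rows=[
    [[-2, -8, -3], 0, -0.8],
    [[0, 0, 0], 0, -0.5],
    [[0, 0, 0], 0, 0],
    [[0, 0, 0], 0, 0.3],
    [[0, 0, 0], 0, 1],
    [[0, 0, 0], 0, 1],
    [[0, 0, 0], 0, 1],
    [[0, 0, 0], 0, 1],
  ],
  squeeze=30,
)

```text
t: 11.48
tcp_pos: [0.6233, -0.242, 0.0668]
tool_rot: [1.0, -0.0, 0.0, -0.0]
force: [-1.8, -1.0, 6.0]
finger_gap: 0.362
```

```bash
python3 - <<'E'
from h import *
s=manip.sense(); print(s['tcp_pos'],s['force'],s['ft_torque'],s['finger_gap'])
snap('scene','s8',(250,140,350,220),7)
E
```

```text
[ 0.62326578 -0.24199818  0.06681317] [-1.76237745 -1.01774397  6.02607797] [ 0.57907057  0.26415868 -0.07567855] 0.3617811700187368
```

View pics/s8.png

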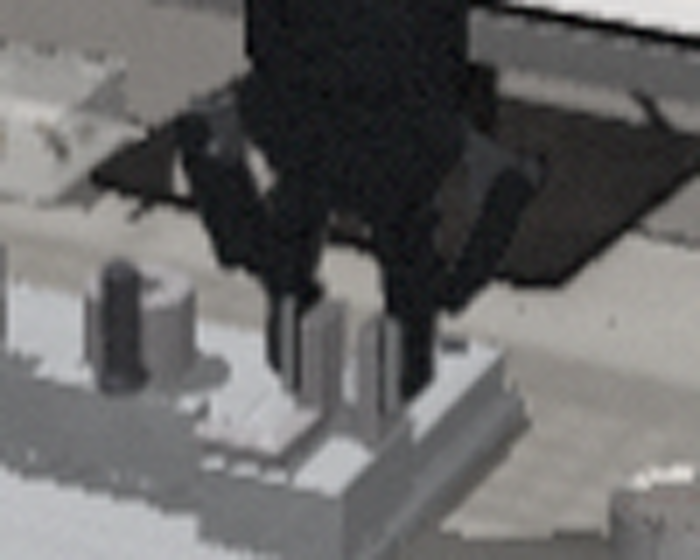

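Gap 0.362 corresponds to about 32 mm, so the post catch is fully in, and the picture shows the tabs close together. Releasing and moving to the gate catch.

Emit:
arm_command(
  rows=[
    [[0, 0, 0], 0, -0.2],
    [[0, 0, 0], 0, -0.5],
    [[0, 0, 15], 0, -0.5],
    [[0, 0, 35], 0, -0.5],
    [[0, 0, 40], 0, -0.8],
    [[-8, 50, 0], 0, -0.8],
    [[-8, 55, 0], 0, -0.8],
    [[-8, 50, 0], 0, -0.8],
    [[0, 0, 0], 0, -0.8],
    [[0, 0, 0], 0, -0.8],
  ],
)

```text
t: 12.78
tcp_pos: [0.6002, -0.0871, 0.1568]
tool_rot: [1.0, 0.0, 0.001, 0.001]
force: [-0.2, 0.6, 0.2]
finger_gap: 0.898
```

```bash
python3 - <<'E'
from h import *
s=manip.sense(); print(s['tcp_pos'],s['force'],s['finger_gap'])
snap('scene','s9',(190,90,330,220),5)
E
```

```text
[ 0.60024101 -0.08707482  0.15682627] [-0.16983674  0.5831791   0.20644075] 0.897936788116819
```

View pics/s9.png

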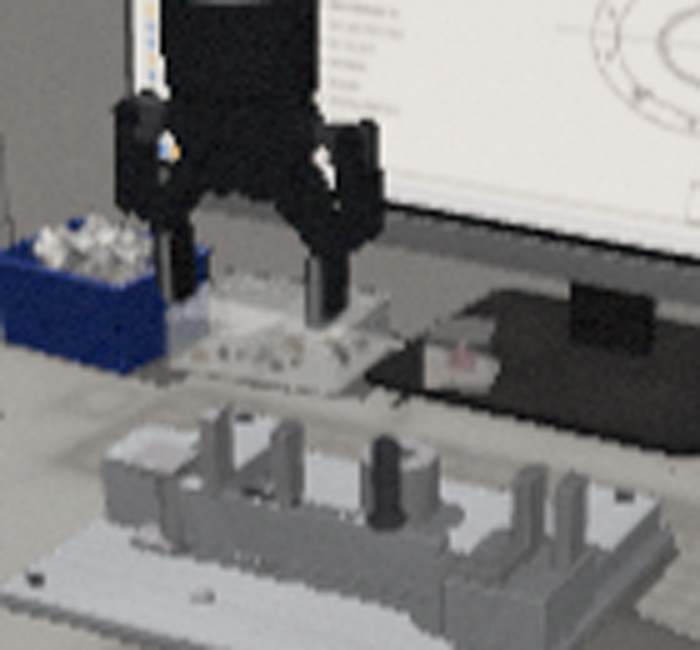

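Post tabs stayed squeezed. Going down over the gate catch.

Emit:
arm_command(
  rows=[
    [[-1, 2, -30], 0, -0.8],
    [[0, 0, -30], 0, -0.8],
    [[0, 0, -17], 0, -0.8],
    [[0, 0, 0], 0, -0.8],
    [[0, 0, 0], 0, -0.8],
  ],
)

```text
t: 13.45
tcp_pos: [0.5993, -0.0855, 0.0797]
tool_rot: [1.0, -0.0, 0.001, 0.0]
force: [0.5, 0.1, -0.0]
finger_gap: 0.9
```

```bash
python3 - <<'E'
from h import *
s=manip.sense(); print(s['tcp_pos'],s['force'],s['finger_gap'])
snap('scene','s10',(200,130,300,210),7)
E
```

```text
[ 0.59925793 -0.08545479  0.07965565] [ 0.49134413  0.119231   -0.0280456 ] 0.8997162673022886
```

View pics/s10.png

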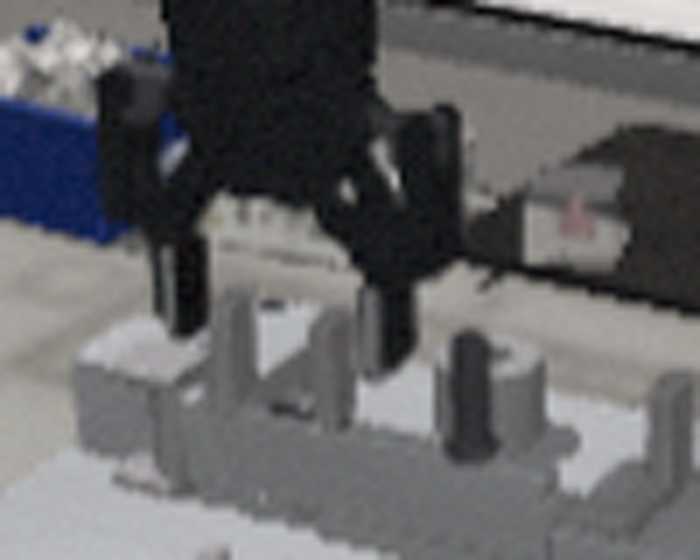

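Emit:
arm_command(
  rows=[
    [[0, 7, 0], 0, -0.8],
    [[0, 0, 0], 0, -0.5],
    [[0, 0, 0], 0, 0],
    [[0, 0, 0], 0, 0.2],
    [[0, 0, 0], 0, 1],
    [[0, 0, 0], 0, 1],
    [[0, 0, 0], 0, 1],
    [[0, 0, 0], 0, 1],
  ],
  squeeze=30,
)

```text
t: 14.5
tcp_pos: [0.5998, -0.0784, 0.0806]
tool_rot: [1.0, 0.0, 0.002, 0.001]
force: [0.3, -0.7, 5.8]
finger_gap: 0.456
```

```bash
python3 - <<'E'
from h import *
s=manip.sense(); print(s['tcp_pos'],s['force'],s['ft_torque'],s['finger_gap'])
snap('scene','s11',(200,130,300,210),7)
E
```

```text
[ 0.59981812 -0.078421    0.08057031] [ 0.26378402 -0.67940906  5.76106537] [-0.73295919  0.04803362 -0.09126481] 0.4556665887188896
```

View pics/s11.png

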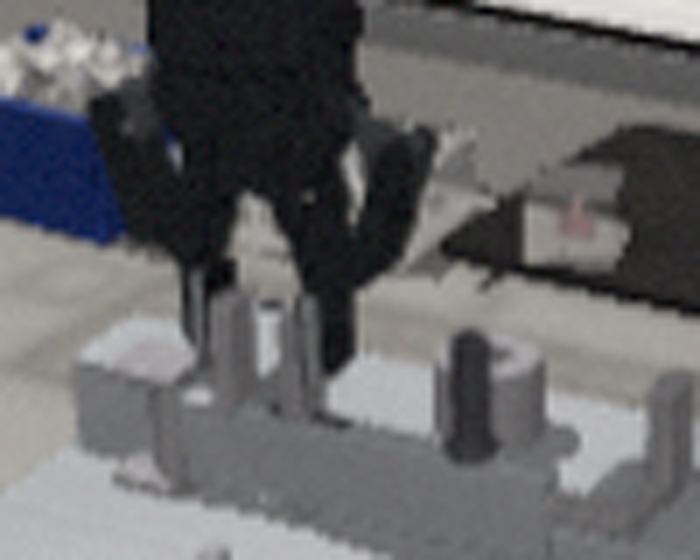

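Gap 0.456 is about 40 mm, so the gate catch is fully in. Releasing and moving over the handle.

Emit:
arm_command(
  rows=[
    [[0, 0, 0], 0, -0.1],
    [[0, 0, 0], 0, -0.4],
    [[0, 0, 0], 0, -0.4],
    [[0, 0, 15], 0, -0.4],
    [[0, 0, 35], 0, -0.4],
    [[0, 0, 30], 0, -0.3],
    [[-1, -43, 0], 0, 0],
    [[0, -43, 0], 0, 0],
    [[0, 0, 0], 0, 0],
    [[0, 0, 0], 0, 0],
  ],
)

```text
t: 15.8
tcp_pos: [0.5971, -0.1634, 0.1593]
tool_rot: [1.0, -0.0, -0.0, -0.0]
force: [1.0, 0.5, 0.7]
finger_gap: 0.503
```

```bash
python3 - <<'E'
from h import *
s=manip.sense(); print(s['tcp_pos'],s['force'],s['finger_gap'])
snap('scene','s12',(200,90,310,210),5)
E
```

```text
[ 0.59713096 -0.16338906  0.15931737] [1.00379862 0.52222399 0.70380054] 0.5029174778442074
```

View pics/s12.png

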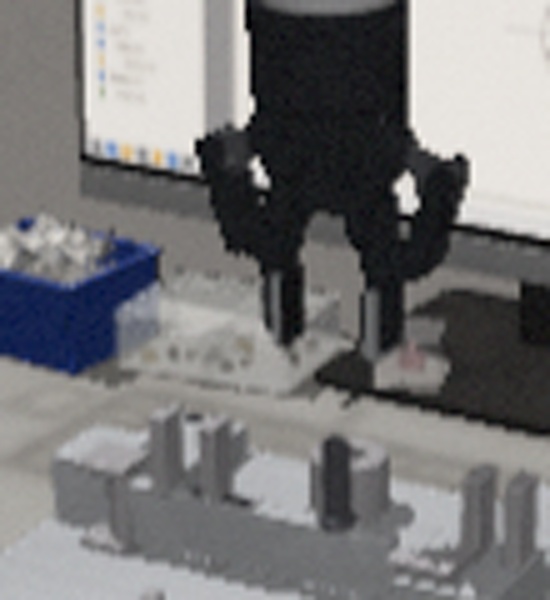

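Emit:
arm_command(
  rows=[
    [[1, -1, -30], 0, 0],
    [[0, 0, -30], 0, 0],
    [[0, 0, -22], 0, 0],
    [[0, 0, 0], 0, 0],
    [[0, 0, 0], 0, 0.5],
    [[0, 0, 0], 0, 1],
    [[0, 0, 0], 0, 1],
    [[0, 0, 0], 0, 1],
    [[0, 0, 0], 0, 1],
  ],
  squeeze=60,
)

```text
t: 16.98
tcp_pos: [0.599, -0.1639, 0.0782]
tool_rot: [1.0, -0.0, 0.001, -0.0]
force: [0.7, 5.1, 6.2]
finger_gap: 0.142
```

```bash
python3 - <<'E'
from h import *
s=manip.sense(); print(s['tcp_pos'],s['force'],s['finger_gap'])
snap('scene','s13',(210,110,310,210),6)
E
```

```text
[ 0.59904459 -0.16394143  0.07822203] [0.67758248 5.08827878 6.23013369] 0.1418937807818754
```

View pics/s13.png

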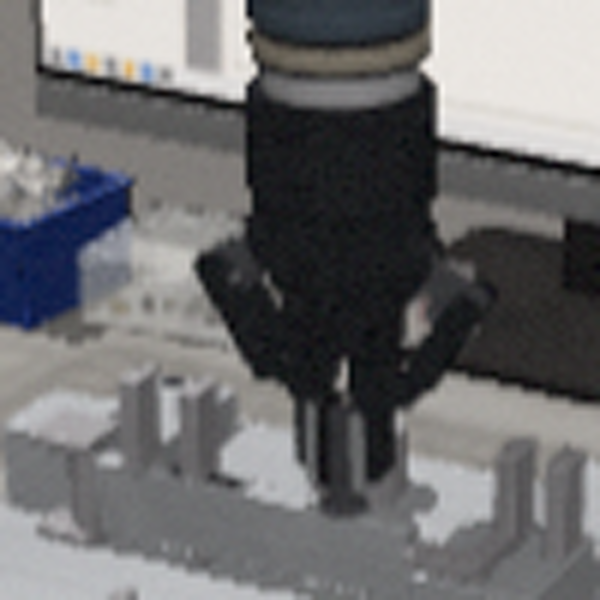

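Handle is gripped (gap 0.142, about 13.5 mm). Starting the swing along the 130 mm arc.

Emit:
arm_command(
  rows=[
    [[-6, 0, 0], 0, 1],
    [[-5, 1, 0], 0, 1],
    [[-6, 0, 0], 0, 1],
    [[-6, 1, 0], 0, 1],
    [[-11, 2, 0], 0, 1],
    [[0, 0, 0], 0, 1],
  ],
)

```text
t: 17.77
tcp_pos: [0.5649, -0.1593, 0.0782]
tool_rot: [1.0, -0.001, 0.001, -0.001]
force: [3.2, 7.6, 4.9]
finger_gap: 0.146
```

```bash
python3 - <<'E'
from h import *
s=manip.sense(); print(s['tcp_pos'],s['force'],s['finger_gap'])
snap('scene','s14',(200,130,310,220),6)
E
```

```text
[ 0.56494426 -0.15933173  0.07820358] [3.200991   7.55941401 4.85003876] 0.1461073862066549
```

View pics/s14.png

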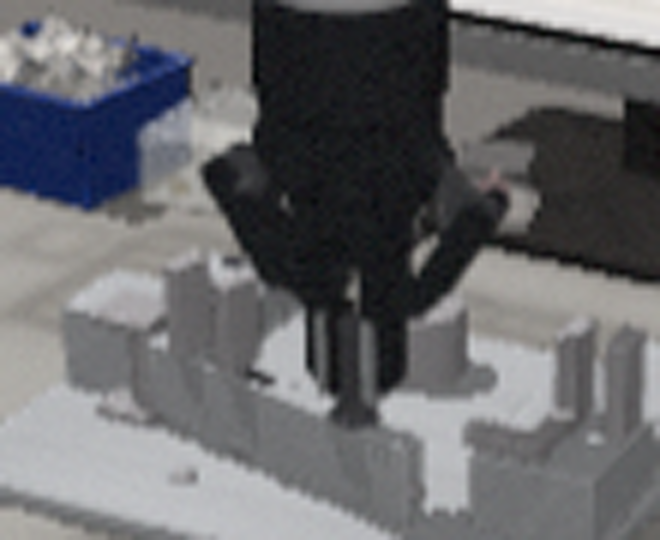

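The gate is opening (free end now at about (395,480) in the crop). Continuing through the detent.

Emit:
arm_command(
  rows=[
    [[-11, 5, 0], 0, 1],
    [[-10, 4, 0], 0, 1],
    [[-10, 5, 0], 0, 1],
    [[-10, 6, 0], 0, 1],
    [[-9, 7, 0], 0, 1],
    [[0, 0, 0], 0, 1],
  ],
)

```text
t: 18.58
tcp_pos: [0.5176, -0.1349, 0.0783]
tool_rot: [1.0, -0.0, 0.004, 0.002]
force: [5.2, 2.5, 5.4]
finger_gap: 0.142
```

Emit:
arm_command(
  rows=[
    [[-9, 7, 0], 0, 1],
    [[-8, 8, 0], 0, 1],
    [[-7, 9, 0], 0, 1],
    [[-6, 10, 0], 0, 1],
    [[-5, 10, 0], 0, 1],
    [[-4, 10, 0], 0, 1],
    [[0, 0, 0], 0, 1],
  ],
)

```text
t: 19.45
tcp_pos: [0.4783, -0.0809, 0.0782]
tool_rot: [1.0, 0.0, 0.004, 0.002]
force: [3.2, -1.6, 6.5]
finger_gap: 0.146
```

```bash
python3 - <<'E'
from h import *
s=manip.sense(); print(s['tcp_pos'],s['force'],s['finger_gap'])
snap('scene','s15',(170,130,310,240),5)
E
```

```text
[ 0.47830633 -0.08092084  0.07817932] [ 3.2310766  -1.62381719  6.47365317] 0.14604293432757878
```

View pics/s15.png

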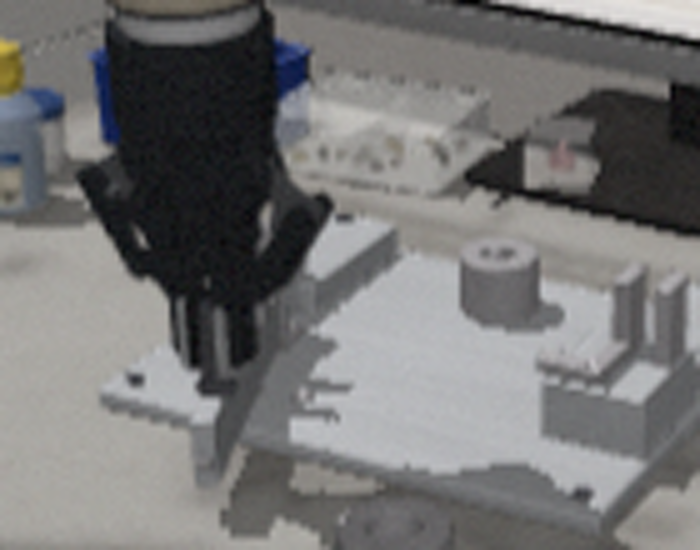

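Bush is seated with the pin visible in its bore at (497,258). The gate is at about 69°. Finishing the swing.

Emit:
arm_command(
  rows=[
    [[-3, 11, 0], 0, 1],
    [[-3, 12, 0], 0, 1],
    [[-2, 12, 0], 0, 1],
    [[-1, 12, 0], 0, 1],
    [[0, 0, 0], 0, 1],
    [[0, 0, 0], 0, 1],
    [[0, 0, 0], 0, 1],
  ],
)

```text
t: 20.38
tcp_pos: [0.4694, -0.0347, 0.0782]
tool_rot: [1.0, 0.0, 0.004, 0.002]
force: [3.1, -3.0, 8.2]
finger_gap: 0.146
```

```bash
python3 - <<'E'
from h import *
s=manip.sense(); print(s['tcp_pos'],s['force'],s['finger_gap'])
snap('scene','s16',None,1.5)
snap('top','t16',None,1.5)
E
```

```text
[ 0.46944161 -0.03472426  0.07815919] [ 3.14534811 -2.98845016  8.21624816] 0.14588830103765896
```

View pics/s16.png

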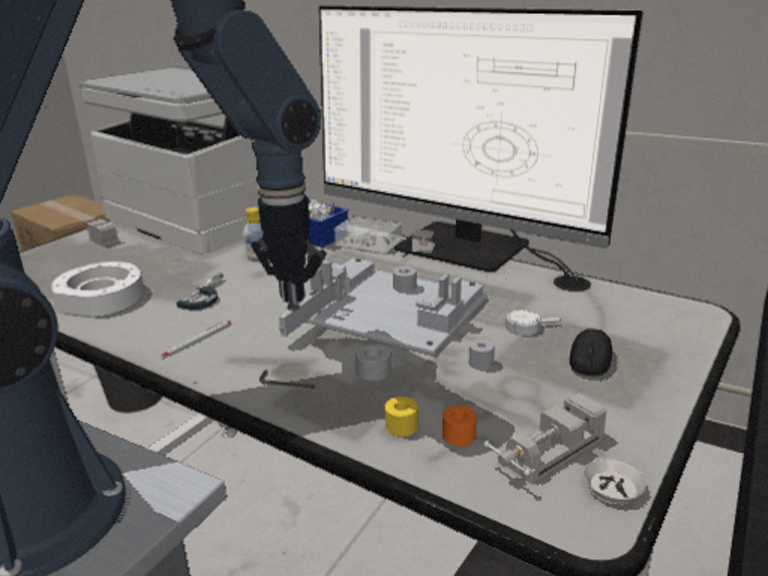

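View pics/t16.png

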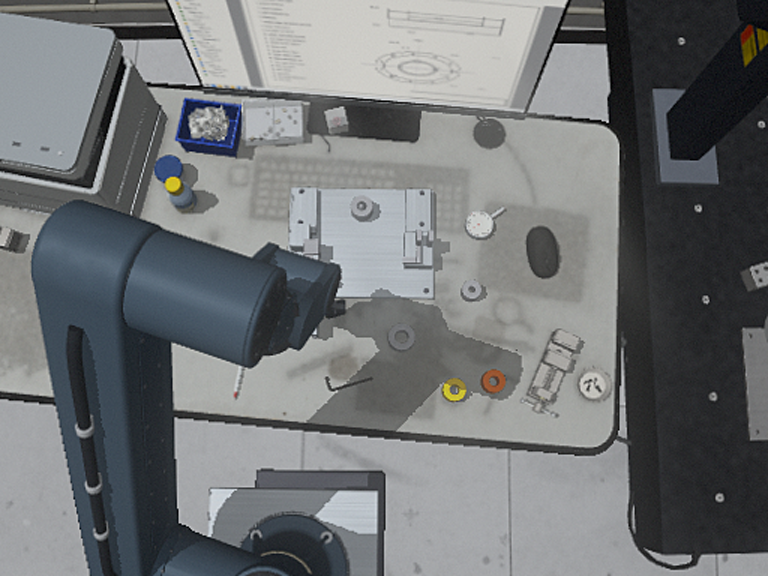

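```bash
python3 - <<'E'
from ov import *
x,y=.694,-.1203
c=[(x,y,h,r,col) for h,r,col in((.0135,.022,(0,0,255)),(.0475,.022,(0,255,0)),(.0475,.0095,(0,255,255)))]
ov('pics/raw_s16.png','scene','pics/e1.png',c,(180,160,330,240),5)
ov('pics/raw_t16.png','top','pics/e2.png',c,(190,120,295,205),6)
E
```

```text
(no output)
```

View pics/e1.png

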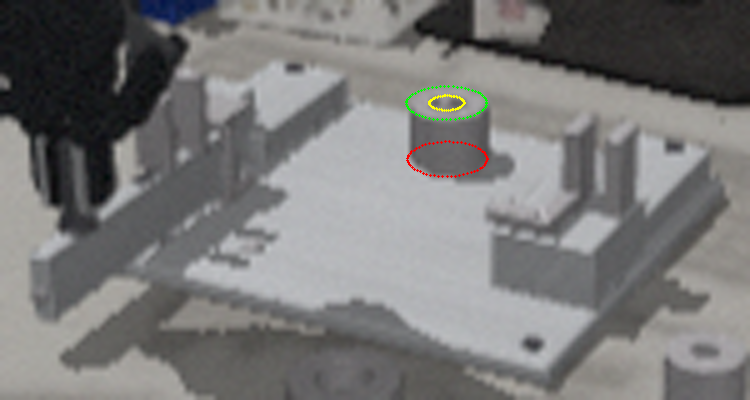

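View pics/e2.png

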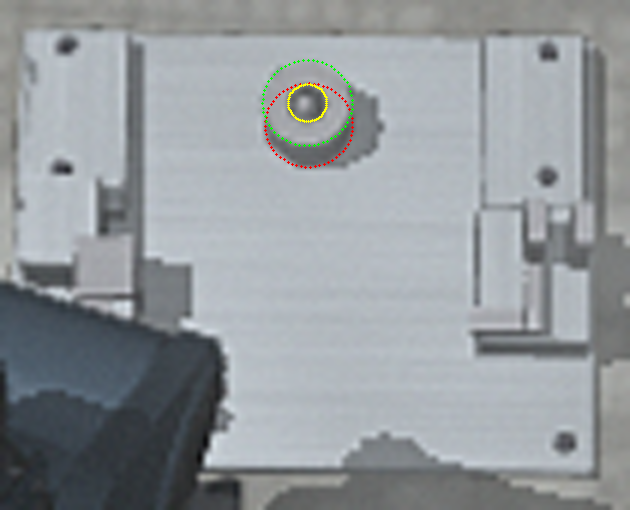

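The overlay fits a fully seated bush, both catches look squeezed, and the gate is square to the front and held. Handing in.

```bash
python3 -c "
from station import manip
print(manip.sign_off()); s=manip.sense(); print(s['t'],s['tcp_pos'],s['force'],s['finger_gap'])"
```

```text
the job is handed in; nothing more can be done
None
the job is handed in; nothing more can be done
```

The job is handed in. It took about 20.5 s of the 72 s allowed. I seated the middle bush (19 mm bore), squeezed the post catch and then the gate catch, and swung the gate open. The arm is still holding the gate by its handle.

| Check | Result |
|---|---|
| Bush seated on the pin | It touched bottom at the predicted height (TCP z 0.0329 m), and the picture overlays in both views fit a fully seated bush. |
| Post catch | The gripper closed to about 32 mm over the tabs, which is fully in; the last pictures show it still squeezed. |
| Gate catch | The gripper closed to about 40 mm, which is fully in; the next picture showed it staying in. In the last pictures it is partly hidden. |
| Gate angle | The handle is at (0.469, −0.035) with the hinge near (0.599, −0.034), so about 90° (within a degree or so). The arm hid the gate from the top camera, so this rests on the arm's position and the scene view. |
| Holding force | Sideways force on the tool is about 3 N, close to the 3.6 N expected from the spring. |

- **Other parts:** The small and large steel bushes and the yellow and orange look-alikes were not moved.
- **Disagreement:** The two cameras differed by up to about 2 mm; nothing else disagreed.

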